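Back off the knurled collar of a wood turner's bench post

TASK

The wooden disc on the larger bench post is to be freed for shifting: with a fingertip, roll the broad knurled collar on top of it anticlockwise (seen from above) through two full turns from where it stands, counting them, and leave it there on its stud. Nothing is to be gripped or lifted; the narrow collar on the smaller post stays tight, and everything else on the bench stays where it is.

Things in the scene. Friction and masses are not known exactly. Their poses are not given: they have to be found in the camera images.
- post_large: the larger bench post, bolted down and immovable: round flange on the bench, steel column, and on it a turned wooden disc 150 mm across whose flat top is 76 mm above the bench; the broad collar clamps the disc. A threaded steel stud, 24 mm across, rises through the collar on the post's axis to 126 mm above the bench. Origin on the bench on the post's axis, z up; its x axis points at a dark pin head, 8 mm across, 66 mm from the axis, in the top of the disc.
- collar_large (a joint): turn of the broad knurled steel collar of the larger post about its upright axis, rad; grows anticlockwise seen from above, which loosens; at 0 it is hard against its stop, fully tight, and its index hole lies towards the pin head. It starts a little off the stop, between 0 and 0.4. It can turn up to 4 turns (25.1) and stays where it is left; turning it takes about 0.18 N m, that is about 4 N along the rim.
- collar_large_top (a point): centre of the top face of the broad collar, on the post's axis. The collar is a steel ring 26 mm high (when tight from 77 to 103 mm above the bench), 95 mm across over 36 upright half-round ribs (the knurling; body 92 mm across, ribs stand out 1.5 mm, about 8 mm apart). It rises 3 mm for each turn, on its thread.
- collar_large_hole (a point): the index hole in the top face of the broad collar, the one dark round spot there, 10 mm across, 36 mm from the axis; it goes round with the collar.
- post_small: the smaller bench post, bolted down and immovable: like the larger one, with a wooden disc 116 mm across whose top is 69 mm above the bench, and a stud up to 104 mm. Origin on the bench on its axis. It stands on the other side, left or right of the larger post, at random.
- collar_small (a joint): turn of the narrow knurled collar (45 mm across, from 70 to 90 mm above the bench) of the smaller post, rad; 0 is fully tight, where it starts and must stay.
- plug: a small turned wooden plug, 36 mm across, 45 mm tall, standing between the two posts; a loose bystander. Origin under its centre, on the bench.
- bowl: a dark wooden bowl, 110 mm across, 45 mm high; a loose bystander. Origin under its centre, on the bench.
- block: an upright round block of pale wood, 90 mm across, 80 mm high; a loose bystander. Origin under its centre, on the bench.
- tape: a yellow tape measure, 65 x 32 x 60 mm; a loose bystander. Origin under its centre, on the bench.
- glue: a white glue bottle, 48 mm across, 95 mm high; a loose bystander. Origin under its centre, on the bench.
- gouge: a turning tool with a wooden handle, 240 mm long, lying flat; a loose bystander. Origin on its axis.
- jar: a glass jar with a steel lid, 64 mm across, 75 mm high; a loose bystander. Origin under its centre, on the bench.
- discs: a stack of thin wooden discs, 90 mm across, 22 mm high; a loose bystander. Origin under its centre, on the bench.

How it is judged:
On the way, in this order (a step that is already met when the one before it is completed fails the run):
1. a fingertip is rolling the broad collar loose, in its first turn (value of joint collar_large between 0.8 and 6 rad and contact force between the fingers and post_large above 0.3 N), for 0.1 s.
2. a fingertip is rolling the broad collar through its second turn (value of joint collar_large between 7 and 12 rad and contact force between the fingers and post_large above 0.3 N), for 0.1 s.
3. the broad collar stands two full turns looser (value of joint collar_large between 12.05 and 13.49 rad), for 0.2 s.
At the end, for the whole second after the job is handed in: the broad collar is at rest two full turns (12.57 rad) looser than it started, to within about 30 degrees (joint between 12.05 and 13.49 rad); the narrow collar is still tight (below 0.15 rad); no loose thing has been moved by more than 20 mm or lifted (all of step 3 and velocity of joint collar_large between -0.05 and 0.05 rad/s and value of joint collar_small below 0.15 rad); the robot touches nothing.
It fails at once if the narrow collar is loosened (value of joint collar_small above 0.15 rad).
It fails at once if a bystander is shifted by more than 20 mm, or lifted (distance of any of plug, bowl, block, tape, glue, gouge, jar, discs from where it was at the start of the episode above 0.02 m).
It also fails if it takes over 58 s, if anything falls off the work surface, if the arm or the gripper's body presses on something with over 40 N, if the wrist force passes 120 N, or if a joint passes its speed limit or range.

ROBOT

A 7-joint arm with a two-finger parallel gripper is mounted at the origin on the work surface. World frame = base frame: x ahead of the robot, y to its left, z up, the work surface at z = 0. Lengths are in m, angles in rad, forces in N, time in s.
With the tool pointing down it reaches from about 0.4 to 0.85 m from the base axis. Payload 4.5 kg.
Tool frame: the origin (TCP) lies midway between the tips of the shut fingers; the grasp point (between the pads) lies 19 mm behind it (ctrl.tcp_to_grasp is the distance from the TCP to the grasp point, in m); z points along the fingers, x is the direction in which the jaws open and shut, and the axes are right-handed (so a half turn about z gives the same grasp; the last joint's range is limited). The gripper opens to 85 mm and grips with 20 to 120 N. Pads are 22 mm wide; open, the fingers measure 114 mm over their backs; the gripper's body (76 mm by 85 mm) begins 54 mm behind the grasp point. The pads swing forward as they close: fully open they stand 13 mm farther back than shut.
Start: joints at [-1.141, 0.689, -0.195, 1.565, 0.157, 0.902, -0.215], TCP at [0.241, 0.577, 0.231] pointing down, gripper open.
Joint ranges: [-3.01, 3.01], [-0.46, 2.08], [-1.47, 1.51], [0.13, 2.56], [-1, 4.14], [0.04, 2.09], [-2.66, 2.66]. Speed limits (rad/s): [2.57, 2.57, 3.14, 3.14, 3.14, 3.14, 3.14].

INTERFACE

Orientations are given as a rotation vector (axis times angle).
In Python, from bench import ctrl gives the robot as it stands.
- The arm moves only by the tool drive_tool, never from a script. Its argument "plan" is a list of rows, each a list of 5 numbers: the opening, from 0 (shut) to 1 (fully open), then the shift along the tool's x, y, z in mm, then the turn about the tool's z in rad. In form: [[claw, tx, ty, tz, twist], ...]. A call has 1 to 12 rows; each row shifts and turns the pose as measured when the row begins, along the tool's axes as they then stand; what a row does not reach is not made up. A row lasts 1/10 s, in which the tool goes at most 50 mm and 8.59 degrees, less where a joint would pass 70% of its speed; a pose out of reach is approached as far as the arm can. A call is refused whole if a number of a shift passes 50 or a number of a turn 0.15, either way. A call with a gripper value outside its range is refused whole. The fingers move at their own pace and stop on an object; "force" is the grip in N (left out, the last holds). Time passes only in rows, so rows that do not move let the fingers close. It gives the time, the measured TCP pose, the force and the opening at its end, in the units of the state.
- ctrl.sense(): the state, without advancing time (a new reading comes with each control period).
- ctrl.get_image(name): name is "scene" or "top" or "wrist"; returns the picture (420x560x3 uint8, blue, green, red); there is no depth.
- ctrl.calibration(name): a dict with "intrinsics" (3x3 intrinsics, pixels), "distortion" ([k1, k2, p1, p2, k3] as OpenCV has them; the pictures are not rectified), "extrinsics" (4x4, takes a point from world to camera coordinates). Camera axes: x right, y up, looking along -z (the intrinsics and any distortion apply to the point x, -y, -z); pixel columns grow to the right and rows downward; lengths in m; the calibration is good to about 2 mm. A picture is of the moment at which its call begins: read the wrist's pose just before it. calibration takes no time and is no camera call; for the wrist camera it gives the pose at the moment of the call.
- ctrl.sign_off(): hands the job in, once; it reports no verdict.
The state is a dict: "t": time; "joint_pos": joint angles; "qd": joint speeds; "joint_torque": joint torques, N m; "tool_pos": TCP position; "tool_rot": TCP orientation; "force": force on the tool from outside, world axes, zero at the start; "wrist_torque": the same for the moment, N m; "width": opening from 0.0 (shut) to 1.0 (fully open).
Only numpy, scipy, OpenCV 4.12 (cv2) and the standard library are available. Lean on these libraries where they do the work, as an engineer would, in place of code of your own. Each camera call takes 0.05 s, during which the arm holds its last target. There are 200 camera calls.

## Working session

There is one attempt and no reset: what is moved stays moved. The work goes in short steps, Python scripts to look and compute and a tool call to move; the robot and the scene stay as the last step left them, time stands still between calls to the robot, and variables do not carry over. Pictures are saved under pics/ and viewed, about 8 in all and at most 12, crops included, and the job is handed in when it is done.

Besides the shell and the picture viewer there is one more tool, called after "Request:" by a JSON object that holds its "fn" and its "kwargs", one argument or row to a line. drive_tool: Moves the arm, as the interface text tells. Its arguments: {"type":"object","properties":{"plan":{"type":"array"},"force":{"type":"number"}},"required":["plan"]}

```bash
ls; mkdir -p pics; python3 - <<'E'
from bench import ctrl
import cv2
s=ctrl.sense();print(s)
for n in("top","scene"):
    im=ctrl.get_image(n);cv2.imwrite(f"pics/{n}0.png",im);c=ctrl.calibration(n);print(n,c)
E
```

```text
pics
{'t': 0.0, 'joint_pos': array([-1.14121048,  0.69002748, -0.19451804,  1.56640752,  0.1572868 ,
        0.90249928, -0.21509997]), 'qd': array([-0.00041016,  0.00086515,  0.00154901, -0.00056592, -0.0006509 ,
       -0.00064122,  0.00092938]), 'joint_torque': array([-7.48977236e-04, -5.39592433e+01, -1.26650568e+00, -1.58547127e+01,
        9.17979487e-03,  9.35544987e-03, -6.89817696e-06]), 'tool_pos': array([0.24073628, 0.57602968, 0.23044011]), 'tool_rot': array([ 2.61376681e+00,  1.74079855e+00, -2.43271267e-03]), 'force': array([-0.39794026, -0.17980352, -0.04750513]), 'wrist_torque': array([ 0.03960957, -0.02961824, -0.02931145]), 'width': 1.003925627633962}
top {'intrinsics': array([[440.69140045,   0.        , 282.43382658],
       [  0.        , 440.69140045, 203.8938801 ],
       [  0.        ,   0.        ,   1.        ]]), 'distortion': array([-0.12460581,  0.        ,  0.        ,  0.        ,  0.        ]), 'extrinsics': array([[-0.02733335, -0.99915531, -0.03068492,  0.03282675],
       [ 0.98771247, -0.03171997,  0.15302916, -0.60346143],
       [-0.15387322, -0.02612508,  0.98774517, -1.10758521],
       [ 0.        ,  0.        ,  0.        ,  1.        ]])}
scene {'intrinsics': array([[499.07172065,   0.        , 284.73036329],
       [  0.        , 499.07172065, 200.90626032],
       [  0.        ,   0.        ,   1.        ]]), 'distortion': array([0.04906924, 0.        , 0.        , 0.        , 0.        ]), 'extrinsics': array([[ 0.76788757,  0.64057707,  0.00311252, -0.45917919],
       [-0.48970729,  0.58388723,  0.64750481,  0.22503954],
       [ 0.41295938, -0.49873512,  0.762055  , -1.6261808 ],
       [ 0.        ,  0.        ,  0.        ,  1.        ]])}
```

View pics/top0.png

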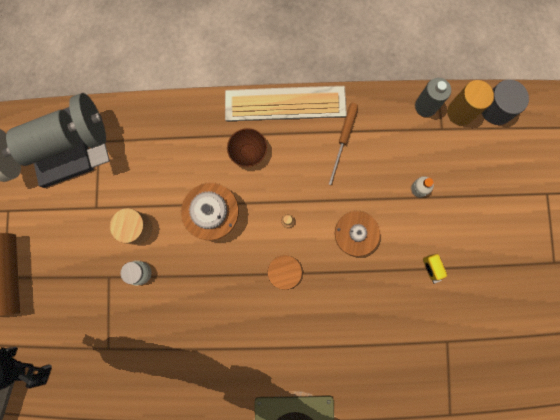

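View pics/scene0.png

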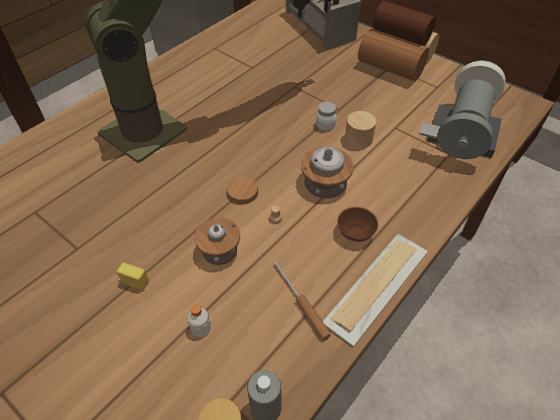

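The top view shows the large post at about (208,210), the plug at (288,221), the small post at (357,233), the bowl at (246,148) and the block at (127,226). The arm is at the left edge. Next I fit the disc and collar circles and find the hole and pin.

```bash
cat > h.py <<'E'
import numpy as np, cv2
from bench import ctrl
def ray(name,px,z,c=None):
    c=c or ctrl.calibration(name)
    p=cv2.undistortPoints(np.array(px,float).reshape(-1,1,2),c["intrinsics"],c["distortion"]).reshape(-1,2)
    E=c["extrinsics"];R,t=E[:3,:3],E[:3,3];o=-R.T@t
    d=np.c_[p[:,0],-p[:,1],-np.ones(len(p))]@R
    return o+d*((z-o[2])/d[:,2])[:,None]
def proj(name,P,c=None):
    c=c or ctrl.calibration(name);P=np.atleast_2d(P);E=c["extrinsics"]
    q=(P@E[:3,:3].T+E[:3,3])*[1,-1,-1]
    return cv2.projectPoints(q,np.zeros(3),np.zeros(3),c["intrinsics"],c["distortion"])[0].reshape(-1,2)
E
python3 - <<'E'
from h import *
im=cv2.imread("pics/top0.png")
hsv=cv2.cvtColor(im,cv2.COLOR_BGR2HSV)
# collar: grey, low saturation
m=((hsv[...,1]<60)&(hsv[...,2]>60)).astype(np.uint8)*255
m[:, :170]=0;m[:,250:]=0;m[:170]=0;m[250:]=0
m=cv2.morphologyEx(m,cv2.MORPH_CLOSE,np.ones((5,5)))
cs=cv2.findContours(m,0,2)[0];c=max(cs,key=cv2.contourArea)
e=cv2.fitEllipse(cv2.convexHull(c));print(e,cv2.contourArea(c))
print("axis",ray("top",[e[0]],.10),"edge",[ray("top",[(e[0][0]+d,e[0][1])],.103)[0] for d in(-e[1][0]/2,e[1][0]/2)])
for n,p,z in(("block",(127,226),.08),("bowl",(246,148),.045),("plug",(288,221),.045),("small",(357,233),.069),("jar",(133,272),.075),("discs",(285,272),.022)):print(n,ray("top",[p],z)[0].round(3))
cv2.imwrite("pics/crop.png",cv2.resize(im[165:255,165:255],None,fx=6.5,fy=6.5,interpolation=2))
E
```

```text
((207.94024658203125, 209.918701171875), (35.723594665527344, 36.33282470703125), 122.69300079345703) 974.5
axis [[0.58659751 0.20124455 0.1       ]] edge [array([0.58756906, 0.24619544, 0.103     ]), array([0.58474715, 0.15545304, 0.103     ])]
block [0.554 0.419 0.08 ]
bowl [0.76  0.109 0.045]
plug [0.559 0.002 0.045]
small [ 0.52  -0.173  0.069]
jar [0.435 0.403 0.075]
discs [0.427 0.014 0.022]
```

View pics/crop.png

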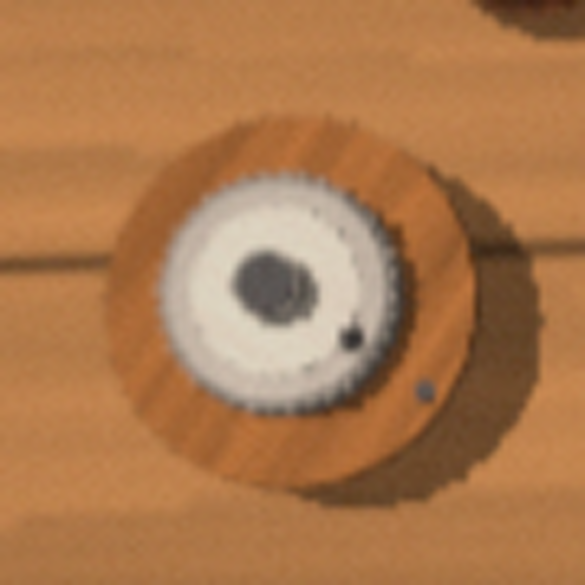

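The crop shows the hole at about (218.9,217.0), the pin head at (230.4,225.2), the disc centre near (209.6,211.5) and the collar centre near (208.2,209.9).

```bash
python3 - <<'E'
from h import *
pin=ray("top",[(230.4,225.2)],.076)[0];hole=ray("top",[(218.9,217.0)],.103)[0]
dc=ray("top",[(209.6,211.5)],.076)[0];cc=ray("top",[(208.2,209.9)],.101)[0]
print(pin,hole,dc,cc)
C=(dc+cc)/2
for p in(pin,hole):
    d=(p-C)[:2];print(np.hypot(*d),np.arctan2(d[1],d[0]))
s=ctrl.sense();R=cv2.Rodrigues(s["tool_rot"])[0];print(R.round(3))
for a in(0,90,180):
    t=C[:2]+.1*np.array([np.cos(np.radians(a)),np.sin(np.radians(a))]);d=np.r_[t,.18]-s["tool_pos"];print(a,t,(R.T@d*1000).round())
E
```

```text
[0.54897765 0.14822832 0.076     ] [0.56742502 0.17298413 0.103     ] [0.58589343 0.20171531 0.076     ] [0.58647721 0.2003845  0.101     ]
0.06461060147537627 -2.184471068877632
0.03375850275927738 -2.16002579505021
[[ 0.385  0.923 -0.001]
 [ 0.923 -0.385 -0.002]
 [-0.002  0.    -1.   ]]
0 [0.68618532 0.2010499 ] [-174.  556.   51.]
90 [0.58618532 0.3010499 ] [-121.  425.   51.]
180 [0.48618532 0.2010499 ] [-251.  371.   51.]
```

Request:
{"fn": "drive_tool", "kwargs": {
  "plan": [
    [0, -12, 45, 0, 0],
    [0, -12, 45, 0, 0],
    [0, -12, 45, 0, 0],
    [0, -12, 45, 0, 0],
    [0, -12, 45, 0, 0],
    [0, -12, 45, 0, 0],
    [0, -12, 45, 0, 0],
    [0, -12, 45, 0, 0],
    [0, -12, 45, 0, 0],
    [0, 0, 0, 0, 0]
  ],
  "force": 40
}}

```text
t: 1.1
tool_pos: [0.5823, 0.3118, 0.2229]
tool_rot: [2.606, 1.751, -0.017]
force: [0.0, -1.0, -0.6]
width: -0.002
```

Request:
{"fn": "drive_tool", "kwargs": {
  "plan": [
    [0, 0, 0, 45, 0],
    [0, 0, 0, 45, 0],
    [0, 0, 0, 35, 0],
    [0, 0, 0, 8, 0],
    [0, -18, 10, 0, 0],
    [0, -9, 5, 0, 0],
    [0, 0, 0, 0, 0]
  ]
}}

```text
t: 1.8
tool_pos: [0.5877, 0.2788, 0.0867]
tool_rot: [2.611, 1.744, -0.012]
force: [0.1, 0.2, 0.4]
width: 0.003
```

```bash
cat > plan.py <<'E'
# print tool-axis shifts that follow the rim anticlockwise: plan.py n step_mm press_mm [z]
import sys
from h import *
n,st,pr=int(sys.argv[1]),float(sys.argv[2]),float(sys.argv[3]);z=float(sys.argv[4]) if len(sys.argv)>4 else .09
C=np.array([.586,.2005]);s=ctrl.sense();R=cv2.Rodrigues(s["tool_rot"])[0];p=s["tool_pos"];d=p[:2]-C
r=np.hypot(*d);a=np.arctan2(d[1],d[0]);print("t",s["t"],"r",r.round(4),"ang",a.round(3),"z",p[2].round(4),"F",s["force"].round(1))
for i in range(n):
    u=np.array([np.cos(a),np.sin(a)]);v=np.array([-u[1],u[0]])
    w=np.r_[v*st-u*pr,(z-p[2])*1000 if i==0 else 0];print((R.T@w).round(1).tolist());a+=st/1000/r
E
python3 plan.py 1 0 10
```

```text
t 1.8 r 0.0783 ang 1.55 z 0.0867 F [0.1 0.2 0.4]
[-9.3, 3.6, -3.2]
```

Request:
{"fn": "drive_tool", "kwargs": {
  "plan": [
    [0, -5, 2, -1, 0],
    [0, -4, 2, 0, 0],
    [0, -4, 2, 0, 0],
    [0, -4, 2, 0, 0]
  ]
}}

```text
t: 2.2
tool_pos: [0.59, 0.2631, 0.0915]
tool_rot: [-2.61, -1.748, -0.0]
force: [0.4, 0.5, -0.1]
width: 0.0
```

```bash
python3 plan.py 6 8 4 .088
```

```text
t 2.2 r 0.0627 ang 1.507 z 0.0915 F [ 0.4  0.5 -0.1]
[-6.4, -6.3, 3.5]
[-7.1, -5.4, -0.0]
[-7.7, -4.5, -0.0]
[-8.2, -3.5, -0.0]
[-8.6, -2.4, -0.0]
[-8.9, -1.3, -0.0]
```

Request:
{"fn": "drive_tool", "kwargs": {
  "plan": [
    [0, -3, 1, 2, 0],
    [0, -3, 1, 0, 0],
    [0, -3, 1, 0, 0]
  ]
}}

```text
t: 2.5
tool_pos: [0.5895, 0.262, 0.0915]
tool_rot: [-2.599, -1.748, -0.018]
force: [-0.6, 5.7, 0.1]
width: -0.004
```

```bash
python3 plan.py 6 8 3 .088
```

```text
t 2.5 r 0.0616 ang 1.514 z 0.0915 F [-0.6  5.7  0.1]
[-5.5, -6.6, 3.5]
[-6.2, -5.8, -0.1]
[-6.9, -5.0, -0.1]
[-7.5, -4.0, -0.1]
[-8.0, -3.0, -0.1]
[-8.3, -2.0, -0.1]
```

Request:
{"fn": "drive_tool", "kwargs": {
  "plan": [
    [0, -7.5, -6, 3, 0],
    [0, -8, -5, 0, 0],
    [0, -8.5, -4, 0, 0],
    [0, -9, -3, 0, 0],
    [0, -9.5, -2, 0, 0],
    [0, -9.5, -1, 0, 0]
  ]
}}

```text
t: 3.1
tool_pos: [0.5586, 0.2516, 0.0929]
tool_rot: [-2.562, -1.755, -0.098]
force: [-2.0, 10.6, -0.8]
width: -0.002
```

```bash
python3 plan.py 12 8 5 .089; python3 - <<'E'
from h import *
im=ctrl.get_image("top");cv2.imwrite("pics/t1.png",cv2.resize(im[160:260,150:270],None,fx=5,fy=5,interpolation=2))
E
```

```text
t 3.1 r 0.058 ang 2.064 z 0.0929 F [-2.  10.6 -0.8]
[-9.6, -1.4, 3.2]
[-9.4, -0.1, -0.7]
[-9.3, 1.2, -0.7]
[-9.1, 2.5, -0.6]
[-8.7, 3.7, -0.6]
[-8.1, 4.9, -0.5]
[-7.3, 5.9, -0.5]
[-6.4, 6.9, -0.4]
[-5.4, 7.7, -0.3]
[-4.3, 8.4, -0.2]
[-3.1, 8.9, -0.2]
[-1.9, 9.2, -0.1]
```

View pics/t1.png

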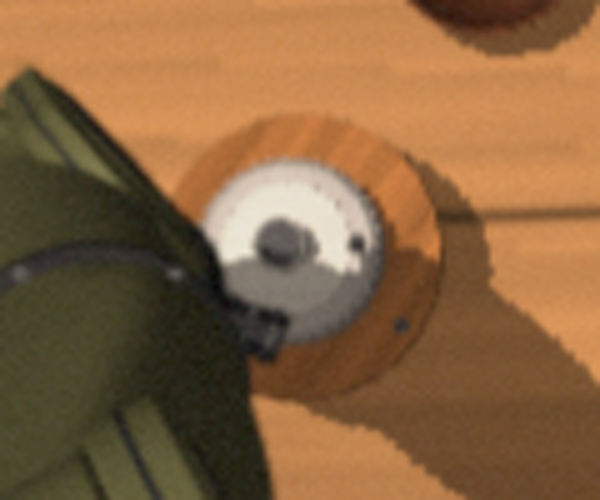

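The hole moved to about (221.4,208.8), so the collar turned roughly 0.6 rad anticlockwise and the drive works. The tool is tilting a little, so I'll take longer, lighter steps.

```bash
sed -i 's/^for i in range/print("toolz",R[:,2].round(3),"dth",(R.T@[0,0,1]).round(3))\nfor i in range/' plan.py; python3 plan.py 10 14 4.5 .089
```

```text
t 3.15 r 0.0578 ang 2.091 z 0.0927 F [-3.4 10.3  0.7]
toolz [ 0.031  0.063 -0.998] dth [ 0.07   0.006 -0.998]
[-13.9, -5.3, 2.8]
[-14.5, -1.9, -1.0]
[-14.6, 1.7, -1.0]
[-13.7, 5.1, -0.9]
[-12.1, 8.3, -0.8]
[-9.8, 11.0, -0.6]
[-6.9, 13.0, -0.4]
[-3.6, 14.3, -0.2]
[-0.1, 14.7, 0.1]
[3.5, 14.3, 0.3]
```

Request:
{"fn": "drive_tool", "kwargs": {
  "plan": [
    [0, -14, -5, 2.5, 0],
    [0, -14.5, -2, 0, 0],
    [0, -14.5, 2, 0, 0],
    [0, -13.5, 5, 0, 0]
  ]
}}

```text
t: 3.55
tool_pos: [0.5324, 0.2177, 0.0891]
tool_rot: [-2.527, -1.767, -0.119]
force: [-8.7, 7.1, 7.6]
width: 0.0
```

```bash
python3 plan.py 8 14 4.5 .089; python3 - <<'E'
from h import *
im=ctrl.get_image("top");cv2.imwrite("pics/t2.png",cv2.resize(im[160:260,150:270],None,fx=5,fy=5,interpolation=2))
E
```

```text
t 3.55 r 0.0563 ang 2.831 z 0.0891 F [-8.7  7.1  7.6]
toolz [ 0.031  0.09  -0.995] dth [ 0.095 -0.001 -0.995]
[-13.8, 5.0, -1.2]
[-12.1, 8.3, -1.2]
[-9.7, 11.0, -0.9]
[-6.7, 13.1, -0.7]
[-3.3, 14.3, -0.3]
[0.3, 14.7, 0.0]
[3.9, 14.2, 0.4]
[7.3, 12.8, 0.7]
```

View pics/t2.png

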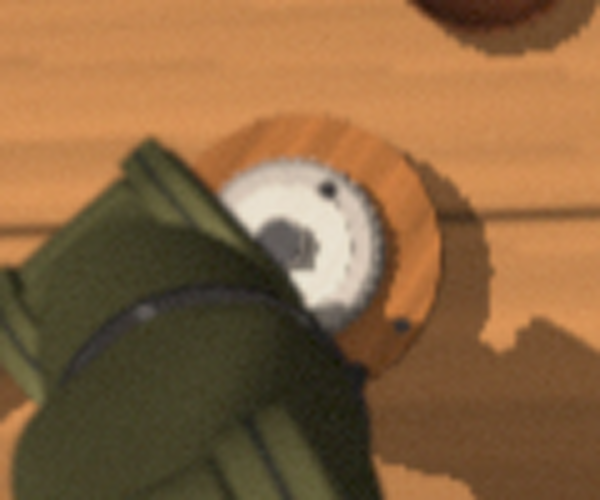

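The hole is now at about (215.6,197.6), a further 1 rad or so, with no slip.

Request:
{"fn": "drive_tool", "kwargs": {
  "plan": [
    [0, -14, 5, -3, 0],
    [0, -12, 8, -1.2, 0],
    [0, -9.5, 11, -1, 0],
    [0, -6.5, 13, -0.7, 0],
    [0, -3.5, 14.5, -0.3, 0],
    [0, 0.5, 14.5, 0, 0]
  ]
}}

```text
t: 4.2
tool_pos: [0.5687, 0.1448, 0.0878]
tool_rot: [-2.519, -1.772, -0.084]
force: [1.2, 0.4, 0.1]
width: -0.004
```

```bash
cat > hole.py <<'E'
# dark spot on the collar's top annulus (28-42 mm from the axis), top view
from h import *
import sys
zt=.104+float(sys.argv[1]) if len(sys.argv)>1 else .104
C=np.array([.586,.2005]);im=ctrl.get_image("top");cv2.imwrite("pics/last.png",cv2.resize(im[160:260,150:270],None,fx=5,fy=5,interpolation=2))
g=cv2.GaussianBlur(cv2.cvtColor(im,6),(3,3),0).astype(float)
A=np.linspace(-np.pi,np.pi,144,endpoint=False)
pts=lambda r:proj("top",np.c_[C[0]+r*np.cos(A),C[1]+r*np.sin(A),np.full(144,zt)]).astype(np.float32)
f=lambda r:cv2.remap(g.astype(np.float32),*[x.reshape(1,-1) for x in pts(r).T],cv2.INTER_LINEAR)[0]
v=f(.034);w=f(.026)
print("grey every 10deg from -180:",v[::4].round().astype(int).tolist())
print("contrast to inside:",(w-v)[::4].round().astype(int).tolist())
i=np.argmax(np.where(w>110,w-v,-1));print("hole ang",A[i].round(2),"joint mod 2pi",((A[i]+2.18)%(2*np.pi)).round(2),"c",(w-v)[i])
E
python3 hole.py; python3 plan.py 8 14 4.5 .0915
```

```text
grey every 10deg from -180: [74, 58, 63, 67, 67, 64, 63, 61, 58, 54, 56, 52, 69, 70, 70, 70, 72, 72, 72, 70, 71, 76, 93, 81, 94, 107, 162, 210, 217, 214, 214, 211, 211, 208, 199, 150]
contrast to inside: [-11, 5, -4, -10, -7, -5, -7, -8, -7, -5, -4, 11, 2, 1, 1, 1, -1, -1, 0, 0, -1, -7, -19, -3, -11, -5, -51, -81, -59, -31, -19, -14, -26, -59, -95, -81]
hole ang -3.14 joint mod 2pi 5.32 c -11.263672
t 4.25 r 0.0587 ang -1.807 z 0.0879 F [ 3.5 -1.4 -0.6]
toolz [ 0.014  0.081 -0.997] dth [ 0.081 -0.014 -0.997]
[6.3, 13.4, -3.3]
[9.0, 11.6, 0.6]
[11.5, 9.2, 0.8]
[13.3, 6.2, 1.0]
[14.4, 2.9, 1.1]
[14.6, -0.6, 1.2]
[14.1, -4.1, 1.2]
[12.7, -7.3, 1.1]
```

Request:
{"fn": "drive_tool", "kwargs": {
  "plan": [
    [0, 5, 14, -3, 0],
    [0, 7.5, 12.5, 0.5, 0],
    [0, 10.5, 10, 0.8, 0],
    [0, 12.5, 7, 1, 0],
    [0, 14, 4, 1, 0],
    [0, 14.5, 0.5, 1.2, 0]
  ]
}}

```text
t: 4.85
tool_pos: [0.6452, 0.175, 0.0885]
tool_rot: [-2.544, -1.759, -0.082]
force: [1.1, -0.4, 0.0]
width: 0.002
```

```bash
python3 hole.py; python3 plan.py 8 14 5.5 .0915
```

```text
grey every 10deg from -180: [62, 64, 72, 80, 82, 81, 81, 80, 80, 78, 77, 76, 76, 76, 76, 76, 77, 78, 79, 80, 80, 76, 63, 94, 186, 219, 222, 223, 220, 217, 217, 214, 213, 210, 174, 81]
contrast to inside: [2, 3, 3, 0, 0, 0, 0, 0, 0, 1, 2, 3, 3, 2, 2, 2, 1, 0, 1, 1, 1, 4, 10, -29, -104, -63, -11, 2, 8, 11, 11, 13, 5, -32, -68, -16]
hole ang 2.18 joint mod 2pi 4.36 c 13.908203
t 4.9 r 0.0635 ang -0.347 z 0.0887 F [1.2 2.8 0.2]
toolz [ 0.018  0.073 -0.997] dth [ 0.075 -0.009 -0.997]
[14.1, -5.7, -1.7]
[12.3, -8.6, 1.0]
[10.2, -11.1, 0.9]
[7.5, -13.0, 0.7]
[4.5, -14.3, 0.5]
[1.2, -15.0, 0.2]
[-2.0, -14.9, -0.0]
[-5.2, -14.1, -0.3]
```

View pics/last.png

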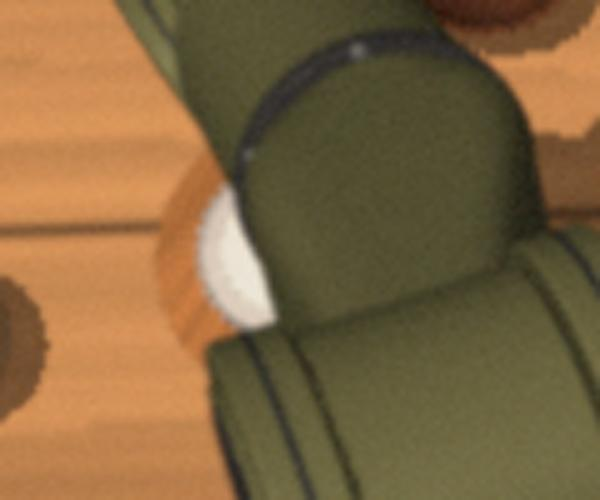

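The arm hides the collar in this view; contact was lost on this side. I'll press in again and carry on to the +y side, where the top is visible.

Request:
{"fn": "drive_tool", "kwargs": {
  "plan": [
    [0, 0, -4, -1.5, 0],
    [0, 0, -4, 0, 0],
    [0, 13.5, -8, 0.8, 0],
    [0, 11.5, -10, 0.8, 0]
  ]
}}

```text
t: 5.3
tool_pos: [0.6453, 0.1957, 0.092]
tool_rot: [-2.572, -1.76, -0.113]
force: [15.0, -6.1, -7.4]
width: -0.003
```

```bash
python3 plan.py 8 14 5.5 .092
```

```text
t 5.3 r 0.0595 ang -0.081 z 0.092 F [15.  -6.1 -7.4]
toolz [ 0.047  0.059 -0.997] dth [ 0.072  0.022 -0.997]
[11.8, -9.3, 0.6]
[9.3, -11.8, 0.4]
[6.3, -13.6, 0.2]
[3.0, -14.7, -0.1]
[-0.5, -15.0, -0.4]
[-4.0, -14.5, -0.6]
[-7.3, -13.2, -0.8]
[-10.1, -11.1, -1.0]
```

Request:
{"fn": "drive_tool", "kwargs": {
  "plan": [
    [0, 12, -9, 0.5, 0],
    [0, 9.5, -11.5, 0.4, 0],
    [0, 6.5, -13, 0.2, 0],
    [0, 3, -14.5, 0, 0],
    [0, -0.5, -14.5, -0.3, 0],
    [0, -4, -14, -0.5, 0]
  ]
}}

```text
t: 5.9
tool_pos: [0.6262, 0.241, 0.1007]
tool_rot: [2.59, 1.735, 0.235]
force: [11.6, 8.6, -2.9]
width: -0.0
```

```bash
python3 plan.py 8 14 5 .092; python3 hole.py .003
```

```text
t 5.9 r 0.0571 ang 0.789 z 0.1007 F [11.6  8.6 -2.9]
toolz [ 0.133  0.071 -0.989] dth [ 0.116  0.096 -0.989]
[-0.2, -15.6, 7.3]
[-2.8, -14.5, -1.7]
[-6.2, -13.3, -2.0]
[-9.3, -11.4, -2.2]
[-11.8, -8.7, -2.2]
[-13.6, -5.6, -2.1]
[-14.6, -2.1, -1.9]
[-14.7, 1.5, -1.6]
grey every 10deg from -180: [132, 198, 135, 107, 105, 105, 105, 105, 105, 103, 104, 105, 106, 106, 108, 108, 93, 70, 55, 52, 48, 46, 32, 33, 44, 35, 36, 37, 37, 36, 38, 37, 36, 34, 36, 38]
contrast to inside: [-33, -68, -10, 17, 17, 18, 18, 18, 21, 22, 21, 20, 18, 20, 17, 10, -18, -21, -5, -3, 4, 7, 11, 0, -10, -3, -2, -2, -3, 0, -2, -2, -3, 0, -2, 0]
hole ang -1.57 joint mod 2pi 0.61 c 22.111328
```

Request:
{"fn": "drive_tool", "kwargs": {
  "plan": [
    [0, 0, -14.5, 7, 0],
    [0, -3.5, -14, -1.5, 0],
    [0, -7, -12.5, -2, 0],
    [0, -10, -10.5, -2, 0],
    [0, -12, -7.5, -2, 0]
  ]
}}

```text
t: 6.45
tool_pos: [0.5773, 0.2467, 0.1059]
tool_rot: [2.581, 1.732, 0.328]
force: [1.5, 1.5, 2.0]
width: 0.003
```

```bash
python3 plan.py 8 14 5 .094; python3 hole.py .003
```

```text
t 6.45 r 0.047 ang 1.756 z 0.1059 F [1.5 1.5 2. ]
toolz [ 0.182  0.103 -0.978] dth [ 0.165  0.129 -0.978]
[-13.5, -10.4, 8.6]
[-13.7, -5.0, -3.0]
[-14.6, -0.7, -2.6]
[-14.3, 3.6, -1.9]
[-12.7, 7.7, -1.1]
[-10.0, 11.0, -0.2]
[-6.4, 13.4, 0.7]
[-2.2, 14.6, 1.6]
grey every 10deg from -180: [58, 84, 104, 105, 104, 105, 133, 197, 200, 192, 203, 200, 205, 204, 206, 206, 212, 215, 215, 216, 219, 220, 222, 222, 222, 199, 87, 32, 28, 25, 23, 23, 30, 47, 49, 53]
contrast to inside: [-19, -16, 9, 16, 17, 16, 8, 4, 22, 34, 23, 25, 22, 22, 20, 20, 15, 12, 12, 10, 7, 4, 2, 1, 2, 26, 130, 155, 105, 45, 11, 3, 0, 1, -12, -23]
hole ang 1.53 joint mod 2pi 3.71 c 156.69336
```

The fingertip rode up onto the collar edge because the tilt had built up. I'll lift off, check the hole and restart from the opposite side, where pressing reverses the tilt.

Request:
{"fn": "drive_tool", "kwargs": {
  "plan": [
    [0, 0, 0, -35, 0],
    [0, 0, 0, -30, 0],
    [0, 0, 0, 0, 0]
  ]
}}

```text
t: 6.8
tool_pos: [0.5602, 0.234, 0.1697]
tool_rot: [2.583, 1.729, 0.309]
force: [0.2, 1.7, 0.4]
width: -0.001
```

```bash
cat > goto.py <<'E'
import sys
from h import *
C=np.array([.586,.2005]);r,a,z=map(float,sys.argv[1:4])
s=ctrl.sense();R=cv2.Rodrigues(s["tool_rot"])[0];p=s["tool_pos"]
t=np.r_[C+r*np.array([np.cos(a),np.sin(a)]),z];print("t",s["t"],p.round(4),"toolz",R[:,2].round(3),"full shift",(R.T@(t-p)*1000).round(),"world dz only",(R.T@[0,0,1]).round(3))
E
python3 goto.py .09 2.6 .165;python3 hole.py .003
```

```text
t 6.8 [0.5602 0.234  0.1697] toolz [ 0.173  0.095 -0.98 ] full shift [ -8. -53.  -3.] world dz only [ 0.154  0.124 -0.98 ]
grey every 10deg from -180: [54, 92, 109, 107, 113, 152, 198, 202, 200, 197, 203, 200, 204, 205, 207, 207, 212, 216, 216, 217, 219, 220, 222, 222, 222, 219, 214, 179, 117, 88, 78, 42, 26, 35, 47, 34]
contrast to inside: [102, 100, 101, 96, 101, 70, 23, 20, 24, 29, 23, 25, 23, 22, 20, 20, 14, 12, 12, 10, 7, 4, 2, 2, 3, 7, 13, 47, 108, 137, 144, 160, 134, 94, 80, 101]
hole ang 2.23 joint mod 2pi 4.41 c 160.93164
```

View pics/last.png

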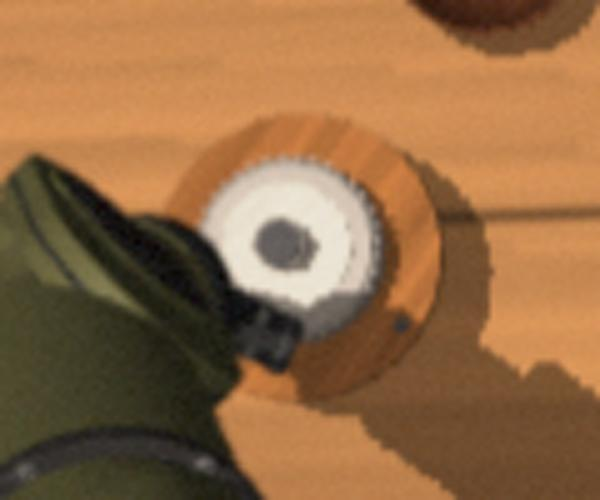

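The hole is under the gripper now, at a world angle of about 110–190°, so the joint is roughly 4.1–5.5. Going to the −x side.

Request:
{"fn": "drive_tool", "kwargs": {
  "plan": [
    [0, -4, -27, -1, 0],
    [0, -4, -27, 0, 0],
    [0, 0, 0, 0, 0]
  ]
}}

```text
t: 7.15
tool_pos: [0.5051, 0.2434, 0.1584]
tool_rot: [2.587, 1.723, 0.297]
force: [0.4, 0.7, 0.0]
width: 0.006
```

```bash
python3 goto.py .085 2.7 .094;python3 hole.py .003
```

```text
t 7.15 [0.5051 0.2434 0.1584] toolz [ 0.168  0.089 -0.982] full shift [-14.  -1.  63.] world dz only [ 0.147  0.121 -0.982]
grey every 10deg from -180: [204, 202, 205, 201, 199, 205, 200, 199, 198, 194, 201, 198, 202, 202, 205, 204, 212, 213, 214, 215, 218, 218, 220, 220, 220, 217, 217, 219, 217, 215, 176, 123, 191, 197, 203, 205]
contrast to inside: [21, 21, 19, 20, 20, 16, 20, 21, 23, 30, 24, 27, 23, 22, 21, 21, 13, 13, 12, 11, 6, 6, 3, 3, 3, 7, 8, 6, 8, 10, 48, 100, 33, 26, 21, 20]
hole ang 2.23 joint mod 2pi 4.41 c 100.37305
```

Now fully visible: the hole is at 2.23 rad, so the joint is 4.41. Going down on the −x side and pushing from there.

Request:
{"fn": "drive_tool", "kwargs": {
  "plan": [
    [0, -5, 0, 32, 0],
    [0, -5, 0, 31, 0],
    [0, 0, 0, 0, 0]
  ]
}}

```text
t: 7.5
tool_pos: [0.5174, 0.2377, 0.0932]
tool_rot: [2.587, 1.715, 0.302]
force: [-1.3, -0.5, -1.2]
width: -0.001
```

```bash
python3 goto.py .06 2.7 .094; python3 plan.py 9 14 5 .093
```

```text
t 7.5 [0.5174 0.2377 0.0932] toolz [ 0.173  0.088 -0.981] full shift [-5. 18.  1.] world dz only [ 0.148  0.125 -0.981]
t 7.5 r 0.078 ang 2.645 z 0.0932 F [-1.3 -0.5 -1.2]
toolz [ 0.173  0.088 -0.981] dth [ 0.148  0.125 -0.981]
[-14.3, 3.7, -1.5]
[-13.4, 6.2, -1.2]
[-12.2, 8.5, -0.8]
[-10.5, 10.5, -0.2]
[-8.5, 12.2, 0.3]
[-6.2, 13.5, 0.8]
[-3.7, 14.3, 1.3]
[-1.1, 14.7, 1.7]
[1.5, 14.6, 2.1]
```

Request:
{"fn": "drive_tool", "kwargs": {
  "plan": [
    [0, -4, 16, 1, 0],
    [0, -1, 5, 0, 0],
    [0, -14, 5, -1.5, 0],
    [0, -12, 8.5, -1, 0],
    [0, -9.5, 11.5, 0, 0],
    [0, -6.5, 13.5, 0.5, 0]
  ]
}}

```text
t: 8.1
tool_pos: [0.5368, 0.1778, 0.0934]
tool_rot: [2.589, 1.752, 0.27]
force: [-9.0, 0.4, 5.9]
width: -0.001
```

```bash
python3 plan.py 9 14 5.5 .093;python3 hole.py .003
```

```text
t 8.1 r 0.0542 ang -2.709 z 0.0934 F [-9.   0.4  5.9]
toolz [ 0.144  0.093 -0.985] dth [ 0.14   0.099 -0.985]
[-5.7, 13.9, 1.0]
[-2.0, 14.9, 1.2]
[1.9, 14.8, 1.8]
[5.6, 13.8, 2.2]
[8.9, 11.9, 2.5]
[11.7, 9.1, 2.6]
[13.7, 5.8, 2.5]
[14.7, 2.1, 2.3]
[14.8, -1.8, 1.9]
grey every 10deg from -180: [68, 92, 79, 45, 31, 61, 175, 195, 198, 199, 201, 199, 202, 203, 204, 204, 209, 212, 214, 216, 217, 217, 220, 218, 217, 216, 200, 144, 108, 73, 73, 80, 83, 74, 59, 53]
contrast to inside: [30, -9, -28, -4, 12, 61, 29, 23, 22, 24, 22, 23, 22, 21, 19, 20, 16, 12, 10, 9, 8, 6, 4, 0, -35, -89, -116, -85, -53, -15, -8, -8, -9, 3, 23, 41]
hole ang -2.27 joint mod 2pi 6.19 c 60.90039
```

Request:
{"fn": "drive_tool", "kwargs": {
  "plan": [
    [0, -5.5, 14, 1, 0],
    [0, -2, 15, 1, 0],
    [0, 1, 15, 1.8, 0],
    [0, 5, 14.5, 2, 0],
    [0, 8, 13, 2.5, 0],
    [0, 10.5, 10.5, 2.5, 0]
  ]
}}

```text
t: 8.75
tool_pos: [0.6057, 0.1465, 0.0953]
tool_rot: [2.595, 1.747, 0.214]
force: [-2.9, -5.1, 1.9]
width: -0.0
```

```bash
python3 plan.py 9 14 6.5 .093;python3 hole.py .003
```

```text
t 8.75 r 0.0575 ang -1.22 z 0.0953 F [-2.9 -5.1  1.9]
toolz [ 0.116  0.071 -0.991] dth [ 0.109  0.081 -0.991]
[13.9, 5.7, 4.3]
[15.1, 2.3, 1.9]
[15.3, -1.4, 1.6]
[14.5, -5.1, 1.2]
[12.9, -8.4, 0.7]
[10.6, -11.3, 0.2]
[7.6, -13.5, -0.3]
[4.1, -14.9, -0.8]
[0.4, -15.4, -1.2]
grey every 10deg from -180: [67, 66, 66, 65, 65, 64, 63, 62, 63, 62, 58, 52, 49, 65, 70, 70, 71, 71, 71, 72, 71, 71, 69, 70, 82, 84, 90, 110, 127, 152, 166, 171, 159, 114, 67, 65]
contrast to inside: [-3, -1, -2, -3, -2, -2, -2, -1, -3, -5, -4, 3, 2, -3, 0, 1, 1, 0, 1, -1, 0, 0, 2, -2, -16, -17, -24, -37, -48, -75, -93, -102, -95, -51, -6, -6]
hole ang -3.14 joint mod 2pi 5.32 c -3.4541016
```

Request:
{"fn": "drive_tool", "kwargs": {
  "plan": [
    [0, 13.5, 6, 3.5, 0],
    [0, 15, 2.5, 1.9, 0],
    [0, 15, -1.5, 1.6, 0],
    [0, 14.5, -5, 1, 0]
  ]
}}

```text
t: 9.2
tool_pos: [0.6394, 0.1752, 0.0964]
tool_rot: [2.588, 1.706, 0.2]
force: [9.0, -9.5, -3.8]
width: 0.003
```

```bash
python3 plan.py 3 14 6 .094;python3 goto.py .1 -.3 .094;python3 hole.py .003
```

```text
t 9.2 r 0.0591 ang -0.444 z 0.0964 F [ 9.  -9.5 -3.8]
toolz [ 0.127  0.041 -0.991] dth [ 0.087  0.1   -0.991]
[14.0, -5.7, 3.0]
[12.5, -8.7, 0.2]
[10.2, -11.3, -0.2]
t 9.2 [0.6394 0.1752 0.0964] toolz [ 0.127  0.041 -0.991] full shift [12. 40.  8.] world dz only [ 0.087  0.1   -0.991]
grey every 10deg from -180: [73, 73, 74, 74, 73, 73, 72, 73, 72, 72, 73, 71, 70, 69, 69, 68, 68, 69, 69, 69, 67, 69, 69, 69, 69, 69, 69, 70, 72, 72, 71, 72, 74, 74, 74, 73]
contrast to inside: [0, 0, 0, -1, -1, 0, 2, 0, 2, 1, -2, 1, 2, 0, -1, 1, 0, -1, -1, 0, 2, 0, 1, 0, 1, 2, 1, 1, 1, -1, 0, 0, -2, -2, -2, 0]
hole ang -3.14 joint mod 2pi 5.32 c -0.026367188
```

Request:
{"fn": "drive_tool", "kwargs": {
  "plan": [
    [0, 5, 20, 2, 0],
    [0, 0, 0, -35, 0],
    [0, 0, 0, -37, 0],
    [0, 0, 0, 0, 0]
  ]
}}

```text
t: 9.65
tool_pos: [0.6532, 0.1691, 0.172]
tool_rot: [2.586, 1.704, 0.208]
force: [0.8, 0.6, 0.2]
width: -0.004
```

```bash
python3 goto.py .09 2.6 .16
```

```text
t 9.65 [0.6532 0.1691 0.172 ] toolz [ 0.132  0.042 -0.99 ] full shift [  14. -164.   -4.] world dz only [ 0.091  0.105 -0.99 ]
```

Request:
{"fn": "drive_tool", "kwargs": {
  "plan": [
    [0, 3.5, -41, -1, 0],
    [0, 3.5, -41, -1, 0],
    [0, 3.5, -41, -1, 0],
    [0, 3.5, -41, -1, 0],
    [0, 0, 0, 0, 0]
  ]
}}

```text
t: 10.15
tool_pos: [0.5051, 0.2482, 0.1628]
tool_rot: [2.589, 1.698, 0.223]
force: [0.4, 0.3, 0.3]
width: 0.001
```

```bash
python3 goto.py .08 2.7 .094;python3 hole.py .004
```

```text
t 10.15 [0.5051 0.2482 0.1628] toolz [ 0.14   0.048 -0.989] full shift [-16.   6.  69.] world dz only [ 0.1    0.109 -0.989]
grey every 10deg from -180: [205, 203, 204, 203, 203, 204, 203, 206, 204, 203, 202, 203, 201, 197, 170, 109, 182, 205, 212, 217, 217, 215, 220, 220, 219, 221, 222, 219, 220, 220, 212, 211, 203, 208, 211, 209]
contrast to inside: [21, 20, 17, 18, 18, 15, 17, 15, 17, 20, 21, 21, 24, 27, 52, 112, 40, 17, 11, 7, 8, 10, 4, 5, 7, 5, 4, 8, 8, 8, 15, 16, 25, 18, 17, 19]
hole ang -0.57 joint mod 2pi 1.61 c 112.75
```

The hole is at −0.57, so the joint is 7.89 (+3.48). One more full pass, then a short one.

Request:
{"fn": "drive_tool", "kwargs": {
  "plan": [
    [0, -6, 2, 34, 0],
    [0, -6, 2, 33, 0],
    [0, 0, 0, 0, 0]
  ]
}}

```text
t: 10.5
tool_pos: [0.5211, 0.2364, 0.0973]
tool_rot: [2.589, 1.689, 0.239]
force: [0.5, -0.4, 0.1]
width: 0.003
```

```bash
python3 goto.py .06 2.7 .095
```

```text
t 10.5 [0.5211 0.2364 0.0973] toolz [ 0.151  0.05  -0.987] full shift [-5. 14.  3.] world dz only [ 0.106  0.118 -0.987]
```

Request:
{"fn": "drive_tool", "kwargs": {
  "plan": [
    [0, -4, 12, 2, 0],
    [0, -1, 5, 0, 0],
    [0, -14, 5, -1, 0],
    [0, -12, 8.5, -0.5, 0],
    [0, -9.5, 11.5, 0.2, 0],
    [0, -6.5, 13.5, 0.8, 0]
  ]
}}

```text
t: 11.1
tool_pos: [0.5377, 0.1778, 0.0981]
tool_rot: [2.594, 1.72, 0.214]
force: [-8.0, -0.2, 2.3]
width: -0.004
```

```bash
python3 plan.py 7 14 6 .095
```

```text
t 11.1 r 0.0534 ang -2.702 z 0.0981 F [-8.  -0.2  2.3]
toolz [ 0.126  0.058 -0.99 ] dth [ 0.102  0.094 -0.99 ]
[-5.2, 14.1, 4.0]
[-1.0, 15.1, 1.3]
[2.9, 14.9, 1.7]
[6.7, 13.6, 2.0]
[10.0, 11.3, 2.1]
[12.6, 8.3, 2.1]
[14.3, 4.8, 1.9]
```

Request:
{"fn": "drive_tool", "kwargs": {
  "plan": [
    [0, -5.5, 14, 3.5, 0],
    [0, -1.5, 15, 1.3, 0],
    [0, 2, 15, 1.7, 0],
    [0, 5.5, 14, 2, 0],
    [0, 9, 12.5, 2, 0],
    [0, 11.5, 10, 2, 0]
  ]
}}

```text
t: 11.7
tool_pos: [0.6067, 0.1476, 0.0991]
tool_rot: [2.599, 1.71, 0.154]
force: [-2.3, -5.8, 0.4]
width: -0.002
```

```bash
python3 plan.py 6 14 6.5 .096
```

```text
t 11.7 r 0.0568 ang -1.197 z 0.0991 F [-2.3 -5.8  0.4]
toolz [ 0.097  0.032 -0.995] dth [ 0.068  0.076 -0.995]
[14.2, 5.1, 4.5]
[15.3, 1.6, 1.2]
[15.3, -2.1, 0.9]
[14.3, -5.8, 0.5]
[12.5, -9.1, 0.2]
[9.9, -11.9, -0.2]
```

Request:
{"fn": "drive_tool", "kwargs": {
  "plan": [
    [0, 14, 5.5, 4, 0],
    [0, 15, 2, 1.2, 0],
    [0, 15, -2, 0.9, 0],
    [0, 14.5, -5.5, 0.5, 0]
  ]
}}

```text
t: 12.1
tool_pos: [0.6391, 0.1754, 0.1007]
tool_rot: [2.594, 1.667, 0.136]
force: [8.5, -9.3, -5.7]
width: -0.001
```

```bash
python3 plan.py 1 14 6 .096;python3 goto.py .085 -.3 .096
```

```text
t 12.1 r 0.0587 ang -0.442 z 0.1007 F [ 8.5 -9.3 -5.7]
toolz [ 0.104  0.001 -0.995] dth [ 0.044  0.094 -0.995]
[13.9, -6.3, 4.7]
t 12.1 [0.6391 0.1754 0.1007] toolz [ 0.104  0.001 -0.995] full shift [11. 25.  8.] world dz only [ 0.044  0.094 -0.995]
```

Lift off and check on the −x side.

Request:
{"fn": "drive_tool", "kwargs": {
  "plan": [
    [0, 8, 20, 2, 0],
    [0, 0, 0, -35, 0],
    [0, 0, 0, -33, 0],
    [0, 0, 0, 0, 0],
    [0, 3, -41, -4, 0],
    [0, 3, -41, -3, 0],
    [0, 3, -41, -3, 0],
    [0, 3, -41, -3, 0],
    [0, 0, 0, 0, 0]
  ]
}}

```text
t: 13.0
tool_pos: [0.5119, 0.2516, 0.1767]
tool_rot: [2.601, 1.648, 0.159]
force: [1.0, 0.8, 0.1]
width: -0.001
```

```bash
python3 goto.py .08 2.7 .097;python3 hole.py .006
```

```text
t 13.0 [0.5119 0.2516 0.1767] toolz [ 0.118  0.006 -0.993] full shift [-19.   0.  79.] world dz only [ 0.055  0.104 -0.993]
grey every 10deg from -180: [206, 203, 202, 200, 202, 202, 204, 204, 206, 204, 202, 199, 202, 205, 208, 210, 209, 213, 216, 217, 216, 220, 220, 221, 221, 222, 222, 222, 219, 217, 213, 211, 207, 148, 101, 183]
contrast to inside: [19, 21, 21, 22, 20, 19, 17, 19, 16, 17, 19, 25, 23, 22, 20, 17, 18, 15, 11, 10, 12, 7, 7, 4, 4, 3, 4, 3, 8, 10, 13, 16, 20, 76, 121, 42]
hole ang 2.75 joint mod 2pi 4.93 c 123.421875
```

The joint is 6.28 + 4.93 = 11.21. A short pass of about 1.5 rad is left.

Request:
{"fn": "drive_tool", "kwargs": {
  "plan": [
    [0, -6, 0, 40, 0],
    [0, -6, 0, 37, 0],
    [0, 0, 0, 0, 0]
  ]
}}

```text
t: 13.35
tool_pos: [0.5244, 0.2385, 0.1017]
tool_rot: [2.601, 1.638, 0.176]
force: [-0.4, -0.5, 0.0]
width: -0.0
```

```bash
python3 goto.py .06 2.7 .097
```

```text
t 13.35 [0.5244 0.2385 0.1017] toolz [ 0.13   0.008 -0.992] full shift [-8. 11.  6.] world dz only [ 0.063  0.114 -0.992]
```

Request:
{"fn": "drive_tool", "kwargs": {
  "plan": [
    [0, -6, 9, 5, 0],
    [0, -2, 5, 0, 0],
    [0, -14, 5, -0.5, 0],
    [0, -12, 8.5, 0, 0],
    [0, -9.5, 11.5, 0.5, 0],
    [0, -6.5, 13.5, 1, 0]
  ]
}}

```text
t: 13.95
tool_pos: [0.5385, 0.1761, 0.1]
tool_rot: [2.607, 1.664, 0.157]
force: [-6.1, 0.7, -1.9]
width: -0.0
```

```bash
python3 plan.py 3 14 6 .098; python3 hole.py .006
```

```text
t 13.95 r 0.0534 ang -2.667 z 0.1 F [-6.1  0.7 -1.9]
toolz [ 0.109  0.017 -0.994] dth [ 0.062  0.092 -0.994]
[-4.0, 14.5, 3.1]
[0.0, 15.2, 1.4]
[4.0, 14.6, 1.6]
grey every 10deg from -180: [39, 37, 37, 34, 32, 48, 172, 196, 195, 196, 196, 193, 198, 202, 197, 208, 208, 211, 214, 216, 215, 219, 219, 221, 203, 80, 41, 43, 64, 94, 83, 54, 43, 39, 34, 33]
contrast to inside: [-2, 5, 3, -3, 4, 13, -5, 20, 22, 22, 23, 29, 24, 22, 27, 16, 16, 13, 11, 9, 10, 5, 6, 4, 9, 51, 4, 10, -8, -47, -30, 4, 11, 6, 4, 3]
hole ang 1.22 joint mod 2pi 3.4 c 50.503906
```

Request:
{"fn": "drive_tool", "kwargs": {
  "plan": [
    [0, -4, 14.5, 3, 0],
    [0, 0, 15, 1.5, 0]
  ]
}}

```text
t: 14.2
tool_pos: [0.561, 0.1539, 0.0998]
tool_rot: [2.609, 1.66, 0.143]
force: [-4.6, -1.6, 3.6]
width: -0.002
```

```bash
python3 goto.py .085 -2.4 .1
```

```text
t 14.2 [0.561  0.1539 0.0998] toolz [ 0.103  0.011 -0.995] full shift [-26. -29.  -4.] world dz only [ 0.053  0.089 -0.995]
```

Request:
{"fn": "drive_tool", "kwargs": {
  "plan": [
    [0, -15, 0, -1, 0],
    [0, -15, 0, -1, 0],
    [0, 0, 0, -40, 0],
    [0, 0, 0, -35, 0],
    [0, 0, -30, -5, 0],
    [0, 20, -35, -5, 0],
    [0, 35, -15, 0, 0],
    [0, 35, -5, 0, 0],
    [0, 30, 0, 0, 0],
    [0, 0, 0, 0, 0]
  ]
}}

```text
t: 15.2
tool_pos: [0.524, 0.2645, 0.2003]
tool_rot: [2.614, 1.629, 0.184]
force: [-0.2, 0.2, 0.8]
width: -0.003
```

```bash
python3 goto.py .08 2.7 .097;python3 hole.py .006
```

```text
t 15.2 [0.524  0.2645 0.2003] toolz [ 0.131  0.015 -0.991] full shift [-39.  -7. 101.] world dz only [ 0.072  0.111 -0.991]
grey every 10deg from -180: [209, 206, 205, 203, 202, 204, 159, 94, 176, 200, 196, 195, 199, 204, 198, 207, 210, 216, 218, 220, 217, 223, 224, 223, 223, 222, 217, 213, 220, 218, 216, 210, 208, 211, 212, 213]
contrast to inside: [17, 19, 20, 20, 20, 18, 52, 105, 35, 18, 23, 28, 25, 22, 28, 20, 17, 11, 9, 7, 10, 4, 4, 3, 4, 6, 9, 15, 8, 9, 10, 16, 18, 15, 14, 13]
hole ang -1.96 joint mod 2pi 0.22 c 108.55469
```

View pics/last.png

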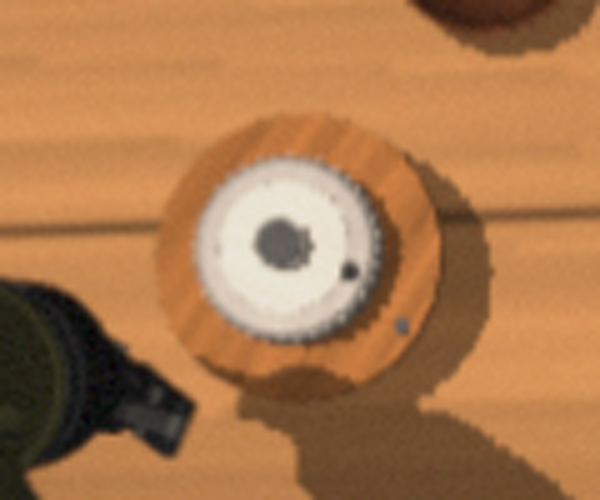

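The hole is beside the pin at −1.96, so the joint is 12.57 + 0.22 = 12.79, and the arm is clear. Quick check of the bystanders, then hand in.

```bash
python3 - <<'E'
from h import *
a=cv2.imread("pics/top0.png");b=ctrl.get_image("top")
for n,(x,y),w in(("plug",(288,221),12),("bowl",(246,148),24),("small post",(357,233),26),("jar",(136,272),18),("discs",(285,272),22),("tape",(436,268),15),("glue",(423,187),14),("gouge",(343,140),40),("block",(127,226),22)):
    t=a[y-w:y+w,x-w:x+w];r=cv2.matchTemplate(b[y-w-12:y+w+12,x-w-12:x+w+12],t,cv2.TM_CCOEFF_NORMED);_,v,_,l=cv2.minMaxLoc(r);print(n,"shift px",l[0]-12,l[1]-12,round(v,3))
s=ctrl.sense();print(s["t"],s["force"],s["qd"].round(3))
E
```

```text
plug shift px 0 0 0.991
bowl shift px 0 0 0.996
small post shift px 0 0 0.994
jar shift px 9 12 0.526
discs shift px 0 0 0.366
tape shift px 0 0 0.997
glue shift px 0 0 0.997
gouge shift px 0 0 0.994
block shift px -9 12 0.374
15.3 [ 0.21593457 -0.42450771 -0.2120088 ] [ 0.023  0.001  0.026  0.043  0.005  0.005 -0.002]
```

```bash
python3 - <<'E'
from h import *
a=cv2.imread("pics/scene0.png");b=ctrl.get_image("scene");cv2.imwrite("pics/sceneE.png",b)
E
```

```text
(no output)
```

View pics/sceneE.png

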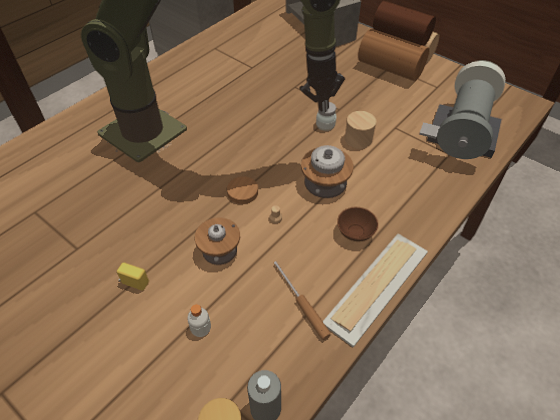

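The block (361,128), jar (326,118) and discs (242,190) are where they started. The gripper is high and clear of everything.

```bash
python3 -c "
from bench import ctrl
print(ctrl.sign_off())"
```

```text
the job is handed in; nothing more can be done
None
```

I rolled the broad collar anticlockwise through two turns with the shut fingertips pushing on its rim, and handed the job in at about 15.4 s.

**Count:** the index hole was tracked in the top camera, and the turn went from about 0.02 to 4.41, 7.89, 11.21 and finally 12.79 rad. The allowed range is 12.05–13.49. I did not check the collar's rise separately.

**Other things on the bench:** matching the first and last top views showed no shift of the narrow collar's post, plug, bowl, tape, glue or gouge. The same match failed for the jar, block and discs because the arm or its shadow covered them. In the last scene picture they look to be where they started. The narrow collar's own turn was not measured; the arm was never near it.

**At hand-in:** the tool was at z = 0.20 m with about 0.5 N on it, touching nothing.

**What went wrong on the way:** near the end of the first orbit the tool tilted by about 0.2 rad and the fingertip rode up onto the collar's top edge. I lifted off and did the rest in passes starting from the −x side. The tool was still tilted by about 0.13 rad at the end.

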